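Hang the dipper on the deep tiffin tier

TASK

Hang the larger of the two steel dippers on the deep, open tiffin tier by its own hook: hook over the tier's rim, cup inside, hanging clear of the tier's floor, and let go of it. Keep the deep tier standing where it is, and leave the small dipper alone.

Things in the scene. Friction and masses are not known exactly. Their poses are not given: they have to be found in the camera images.
- dipper: Larger steel dipper, about 130 g, loose, upright on the bench, 158 mm tall. Origin: centre of the cup's underside; z up, x towards the hook. Flat-bottomed cup 60 mm wide, 42 high. Strap (14 wide in y, 3 thick, x 30-33) rises up the cup's +x side to z 93 mm; a neck slants back from there to an upright grip bar over the cup's centre: 16 x 16 mm, sides along x and y, z 110-158 mm. Grasp it there.
- dipper_hook (a point): Middle of the larger dipper's hook, under its crown, the face that rests on the rim: 38, 0, 88 mm from the dipper's origin, same axes. The hook is 14 mm wide, on the strap's outer side: flat crown underside at z 88 mm over x 33-43 mm (10 mm clear); the lip flares from there outward and down to x 57, z 62 mm, so the mouth is about 23 mm wide.
- tier: Deep round steel tiffin tier, 420 g, loose, open-topped, straight-sided: outer diameter 150 mm, wall 3 mm, rim 110 mm high all round, floor 4 mm thick. Origin: centre of its underside, z up. Two small lugs outside at +y and -y, 32-45 mm high, lie below the hook's reach. The shallow tier (same diameter, 60 mm high) is a bystander.
- small_dipper: The small steel dipper, a bystander of the same shape at 0.7 of the size: cup 42 mm across, 111 mm tall, standing on the bench. Origin: centre of the underside of its cup.

How it is judged:
At the end, for the whole second after the job is handed in: Larger dipper released, at rest on the deep tier: hook middle 64-84 mm from the tier axis and 102-120 mm above its underside, cup centre within 62 mm of the axis, lean under 17 deg. Tier upright (3 deg), within 30 mm of its start; small dipper upright (6 deg), within 20 mm of its start (horizontal distance between dipper_hook and tier between 0.064 and 0.084 m and z of dipper_hook in the frame of tier between 0.102 and 0.12 m and horizontal distance between dipper and tier below 0.062 m and angle between dipper's own z axis and vertical below 0.3 rad and contact force between dipper and tier above 0.3 N and linear speed of dipper below 0.02 m/s and angular speed of dipper below 0.2 rad/s and angle between tier's own z axis and vertical below 0.05 rad and height (world z) of tier below 0.01 m and distance of tier from where it was at the start of the episode below 0.03 m and distance of small_dipper from where it was at the start of the episode below 0.02 m and angle between small_dipper's own z axis and vertical below 0.1 rad); the robot touches nothing.
It fails at once if the deep tier is tipped more than 17 degrees or shoved more than 40 mm (angle between tier's own z axis and vertical above 0.3 rad or distance of tier from where it was at the start of the episode above 0.04 m).
It fails at once if the small dipper is shifted more than 30 mm or knocked over (distance of small_dipper from where it was at the start of the episode above 0.03 m or angle between small_dipper's own z axis and vertical above 0.5 rad).
It also fails if it takes over 38 s, if anything falls off the work surface, if the arm or the gripper's body presses on something with over 40 N, if the wrist force passes 120 N, or if a joint passes its speed limit or range.

ROBOT

A 7-joint arm with a two-finger parallel gripper is mounted at the origin on the work surface. World frame = base frame: x ahead of the robot, y to its left, z up, the work surface at z = 0. Lengths are in m, angles in rad, forces in N, time in s.
With the tool pointing down it reaches from about 0.4 to 0.85 m from the base axis. Payload 4.5 kg.
Tool frame: the origin (TCP) lies at the very end of the fingers, on their centre line; the grasp point (between the pads) lies 19 mm behind it (r.grip_depth is the z of the grasp point in the tool frame, in m); z points along the fingers, y is the line along which they close (so a half turn about z gives the same grasp; the last joint's range is limited). The gripper opens to 88 mm and grips with 3 to 60 N. Pads are 18 mm wide; open, the fingers measure 123 mm over their backs; the gripper's body (75 mm by 187 mm) begins 45 mm behind the grasp point.
Start: joints at [-1.237, 0.689, -0.195, 1.565, 0.157, 0.902, -0.215], TCP at [0.185, 0.597, 0.239] pointing down, gripper open.
Joint ranges: [-3.01, 3.01], [-0.46, 2.08], [-1.47, 1.51], [0.13, 2.56], [-1, 4.14], [0.04, 2.09], [-2.66, 2.66]. Speed limits (rad/s): [2.57, 2.57, 3.14, 3.14, 3.14, 3.14, 3.14].

INTERFACE

Orientations are given as a unit quaternion [x, y, z, w].
In Python, from plant import r gives the robot as it stands.
- The arm moves only by the tool creep_tool, called as name(argument=value, ...) on one line, values as JSON. Schema: {"type":"object","properties":{"offsets":{"type":"object","properties":{"aperture":{"type":"array","items":{"type":"number"},"minItems":1,"maxItems":10},"tx":{"type":"array","items":{"type":"number"},"minItems":1,"maxItems":10},"ty":{"type":"array","items":{"type":"number"},"minItems":1,"maxItems":10},"tz":{"type":"array","items":{"type":"number"},"minItems":1,"maxItems":10},"rx":{"type":"array","items":{"type":"number"},"minItems":1,"maxItems":10},"ry":{"type":"array","items":{"type":"number"},"minItems":1,"maxItems":10},"rz":{"type":"array","items":{"type":"number"},"minItems":1,"maxItems":10}},"additionalProperties":false,"required":["aperture","tx","ty","tz","rx","ry","rz"]},"clamp_n":{"type":"number"},"only":{"type":"string"},"quiet":{"type":"boolean"},"lines":{"type":"string"}},"required":["offsets"],"additionalProperties":false}. offsets is an object with one list for each field, all of the same length, 1 to 10, a row being the entries at one place: aperture (the opening from 0.0 (shut) to 1.0 (fully open)), tx, ty, tz (the shift in shares of 0.75 m (1.0 is 0.75 m)), rx, ry, rz (a rotation vector in a scale on which 1.0 is 2 rad); each row is the pose to reach, as a shift and turn from the pose commanded when the call began, along the tool's axes at that moment; what a row does not reach only later rows make up. A row lasts 1/10 s, in which the tool goes at most 0.05 m and 0.15 rad, less where a joint would pass 70% of its speed; a pose out of reach is approached as far as the arm can. The fingers move at their own pace and stop on an object; clamp_n is the grip in N (left out, the last holds). Time passes only in rows, so rows that do not move let the fingers close. The tool returns the time, the measured TCP pose, the force, the opening and the grip force at its end. only (a regular expression) keeps the lines of the reply that match it, lines (a string "A,B") keeps lines A to B, and quiet returns only ok. Input that does not fit is refused with a message, and nothing moves.
- r.get_state(): the state, without advancing time (a new reading comes with each control period).
- r.snapshot(name): name is "side" or "top" or "wrist"; returns the picture (420x560x3 uint8, red, green, blue); there is no depth.
- r.camera_params(name): a dict with "fx", "fy", "cx", "cy" (pixels), "k1" (the pictures are not rectified: a ray, as slopes to the right and down, at radius r is drawn at 1 + k1 r^2 times it, then the intrinsics apply), "rvec" (rotation vector, rad) and "tvec" (3), from world to camera coordinates, as OpenCV has them. Camera axes: x right, y down, z forward; pixel columns grow to the right and rows downward; lengths in m; the calibration is good to about 2 mm. A picture is of the moment at which its call begins: read the wrist's pose just before it. camera_params takes no time and is no camera call; for the wrist camera it gives the pose at the moment of the call.
- r.finish_job(): hands the job in; it is judged then, once.
The state is a dict: "clock": time; "q": joint angles; "qd": joint speeds; "joint_torque": joint torques, N m; "tool_pos": TCP position; "eef_rot": TCP orientation; "contact_force": force on the tool from outside, world axes, zero at the start; "moment": the same for the moment, N m; "opening": opening from 0.0 (shut) to 1.0 (fully open); "finger_force": force on a finger pad.
Only numpy, scipy, OpenCV 4.12 (cv2) and the standard library are available. Lean on these libraries where they do the work, as an engineer would, in place of code of your own. Each camera call takes 0.05 s, during which the arm holds its last target. There are 200 camera calls.

## Working session

There is one attempt and no reset: what is moved stays moved. The work goes in short steps, Python scripts to look and compute and a tool call to move; the robot and the scene stay as the last step left them, time stands still between calls to the robot, and variables do not carry over. Pictures are saved under pics/ and viewed, at most 10 in all, crops included, and the job is handed in when it is done.

```bash
mkdir -p pics; ls
```

Run:
```python
from plant import r
import cv2
for n in("side","top"):
    cv2.imwrite(f"pics/{n}0.png",r.snapshot(n)[:,:,::-1]); print(n,r.camera_params(n))
s=r.get_state();print(s["clock"],s["tool_pos"],s["eef_rot"],s["opening"])
```

```text
pics
plant.py
side {'fx': 434.30592275043927, 'fy': 434.30592275043927, 'cx': 277.72261754091136, 'cy': 206.6166890084977, 'k1': -0.1195358670512931, 'rvec': array([ 2.21767094, -0.53811624,  0.25668258]), 'tvec': array([-0.50961694,  0.20285894,  0.77362999])}
top {'fx': 414.84426833515244, 'fy': 414.84426833515244, 'cx': 273.7481761112007, 'cy': 206.43385367566313, 'k1': -0.03335921630822192, 'rvec': array([ 2.11788475, -2.14903856,  0.12020582]), 'tvec': array([7.39317064e-04, 5.63595352e-01, 8.29045210e-01])}
0.1 [0.18445783 0.59656232 0.23799759] [ 1.49337397e-01  9.88785949e-01 -8.26019961e-04 -7.48493551e-05] 1.002934720003285
```

View pics/side0.png

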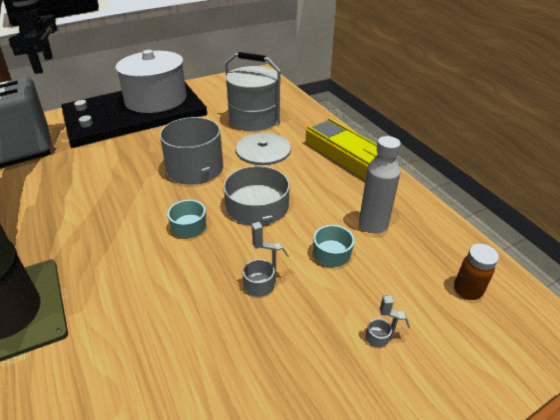

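View pics/top0.png

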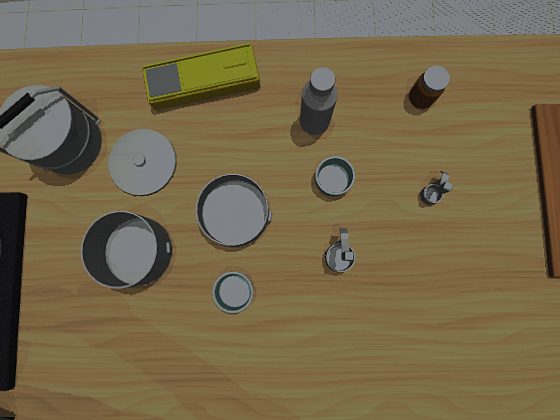

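The side view has the deep tier near (192,150), the larger dipper near (259,270) and the small one near (379,330). In the top view they are at (127,250), (341,257) and (432,193). I'll enlarge these to read exact pixels.

Run:
```python
import cv2,numpy as np
s=cv2.imread("pics/side0.png");t=cv2.imread("pics/top0.png")
def c(im,x,y,w,h,k):
    o=cv2.resize(im[y:y+h,x:x+w],None,fx=k,fy=k,interpolation=cv2.INTER_CUBIC)
    for i in range(0,w,10):
        cv2.line(o,(i*k,0),(i*k,4 if i%50 else 10),(0,0,255),1)
        if i%20==0: cv2.putText(o,str(x+i),(i*k,18),0,.35,(0,0,255),1)
    for j in range(0,h,10):
        cv2.line(o,(0,j*k),(6,j*k),(0,0,255),1)
        if j%20==0: cv2.putText(o,str(y+j),(8,j*k+4),0,.35,(0,0,255),1)
    return o
a=np.hstack([c(s,235,215,65,85,6),c(t,315,220,65,85,6)])
b=np.hstack([c(s,155,110,80,80,5),c(t,75,200,80,80,5)])
b=np.hstack([c(s,155,115,80,75,4),c(t,75,205,105,90,4)[:300]])
cv2.imwrite("pics/c1.png",a);cv2.imwrite("pics/c2.png",b);print(a.shape,b.shape)
```

```text
(510, 780, 3) (300, 740, 3)
```

View pics/c1.png

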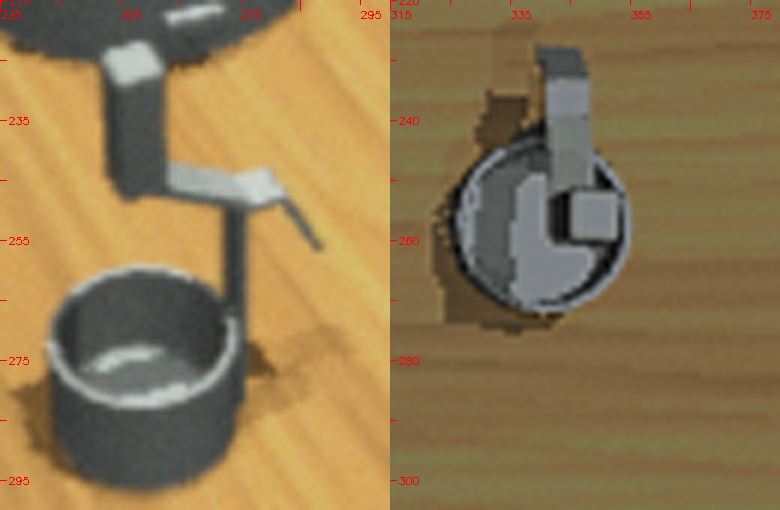

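View pics/c2.png

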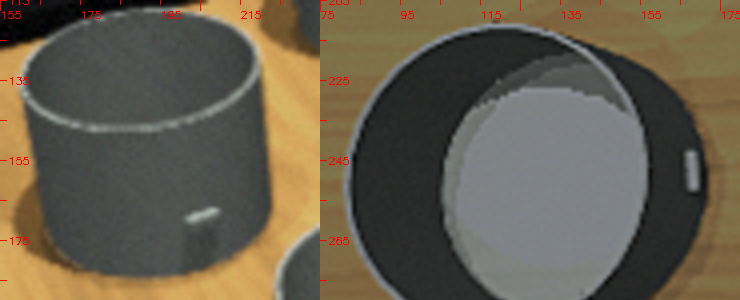

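Create h.py:
```python
import numpy as np,cv2
from scipy.optimize import least_squares
from plant import r
def onz(n,uv,z,cp=None):
    c=cp or r.camera_params(n); K=np.array([[c["fx"],0,c["cx"]],[0,c["fy"],c["cy"]],[0,0,1]])
    p=cv2.undistortPoints(np.array([uv],float).reshape(-1,1,2),K,np.array([c["k1"],0,0,0,0])).reshape(-1,2)
    R=cv2.Rodrigues(np.array(c["rvec"]))[0]; o=-R.T@c["tvec"]
    d=np.c_[p,np.ones(len(p))]@R
    return o+d*((z-o[2])/d[:,2])[:,None]
def circ(P,rad):
    return least_squares(lambda c:np.hypot(*(P[:,:2]-c).T)-rad,P[:,:2].mean(0))
```

Run:
```python
from h import *
def px(l,ox,oy,k,sx=0): return [((a-sx)/k+ox-.5+.5/k,b/k+oy-.5+.5/k) for a,b in l]
for n,l in (("top",px([(347,185),(500,26),(648,170),(640,110)],75,205,4,320)),("side",px([(22,95),(262,68),(130,129),(145,10)],155,115,4))):
    f=circ(onz(n,l,.11),.075);print("tier",n,f.x,f.fun)
for n,l in (("top",px([(455,222),(631,222),(543,312)],315,220,6,390)),("side",px([(49,345),(238,330),(143,408),(140,266)],235,215,6))):
    f=circ(onz(n,l,.042),.03);print("cup",n,f.x,f.fun)
for n,g,c,t in (("top",(593,215),(568,97),(563,50)),("side",(133,63),(262,185),(320,248))):
    a=(315,220,6,390) if n=="top" else (235,215,6,0)
    for q,z in((g,.158),(c,.093),(t,.062)): print(n,z,onz(n,px([q],*a),z)[0])
print("small",onz("top",[(432,195)],.03),onz("side",[(379,329)],.03))
```

```text
tier top [0.47475813 0.29000806] [-0.00040387 -0.00041437 -0.00141531  0.00110586]
tier side [0.47814211 0.28997523] [ 0.000824    0.00067338 -0.00195275 -0.00157154]
cup top [ 0.45685503 -0.14212982] [-4.27375771e-05 -4.27590882e-05 -1.13944566e-06]
cup side [ 0.45814389 -0.14492948] [-0.00042108 -0.00044155 -0.00049758 -0.00052682]
top 0.158 [ 0.4567547 -0.1421287  0.158    ]
top 0.093 [ 0.49623632 -0.14505967  0.093     ]
top 0.062 [ 0.51423604 -0.14826711  0.062     ]
side 0.158 [ 0.45761677 -0.14585855  0.158     ]
side 0.093 [ 0.49782306 -0.14818899  0.093     ]
side 0.062 [ 0.51553338 -0.1537242   0.062     ]
small [[ 0.58378854 -0.3420978   0.03      ]] [[ 0.58666442 -0.34915103  0.03      ]]
```

Add to h.py:
```python
from scipy.spatial.transform import Rotation as Ro
def go(*tg,yaw=None):
    s=r.get_state();R=Ro.from_quat(s["eef_rot"]);p=np.array(s["tool_pos"])
    print("t",round(s["clock"],2),"p",p.round(4),"ytool yaw",np.arctan2(*R.as_matrix()[[1,0],1]).round(4),"z",R.as_matrix()[:,2].round(3))
    for t in tg: print(t,"->",R.inv().apply(np.array(t)-p).round(4))
```

```bash
python3 -c "
from h import *
go((.45,.2,.239),(.4575,-.1435,.215))"
```

```text
t 0.1 p [0.1845 0.5966 0.238 ] ytool yaw 1.271 z [-0.    -0.002 -1.   ]
(0.45, 0.2, 0.239) -> [-0.3708 -0.3005 -0.0005]
(0.4575, -0.1435, 0.215) -> [-0.4794 -0.6264  0.0241]
```

The rows are not in the units I measure in: shifts go in shares of 0.75 m and turns go in shares of 2 rad. I convert before sending: -0.37 m / 0.75 = -0.4933, -0.18 m / 0.75 = -0.24, -0.18 rad / 2 = -0.09.

creep_tool(offsets={"aperture":[1, 1, 1, 1, 1, 1, 1, 1, 1, 1], "tx":[-0.0533, -0.0933, -0.1467, -0.2, -0.2467, -0.2933, -0.3467, -0.4, -0.4467, -0.4933], "ty":[-0.04, -0.08, -0.12, -0.16, -0.2, -0.24, -0.28, -0.32, -0.36, -0.4], "tz":[0, 0, 0, 0, 0, 0, 0, 0, 0, 0], "rx":[0, 0, 0, 0, 0, 0, 0, 0, 0, 0], "ry":[0, 0, 0, 0, 0, 0, 0, 0, 0, 0], "rz":[0, 0, 0, 0, 0, 0, 0, 0, -0.045, -0.09]})

```text
clock: 1.1
tool_pos: [0.4502, 0.1994, 0.2385]
eef_rot: [0.058, 0.998, -0.0, -0.0]
contact_force: [0.8, -0.2, -0.6]
opening: 1.0
finger_force: 0.0
```

```bash
python3 -c "
from h import *
go((.4575,-.1435,.215))"
```

```text
t 1.1 p [0.4502 0.1994 0.2385] ytool yaw 1.4546 z [-0. -0. -1.]
(0.4575, -0.1435, 0.215) -> [-0.047  -0.3397  0.0236]
```

Scaled: -0.34 m / 0.75 = -0.4533, -0.31 m / 0.75 = -0.4133.

creep_tool(offsets={"aperture":[1, 1, 1, 1, 1, 1, 1, 1, 1], "tx":[-0.008, -0.016, -0.024, -0.032, -0.04, -0.048, -0.056, -0.0627, -0.0627], "ty":[-0.06, -0.12, -0.18, -0.24, -0.3, -0.36, -0.4133, -0.4533, -0.4533], "tz":[0, 0, 0, 0, 0, 0, 0.0133, 0.032, 0.032], "rx":[0, 0, 0, 0, 0, 0, 0, 0, 0], "ry":[0, 0, 0, 0, 0, 0, 0, 0, 0], "rz":[0, 0, 0, 0, 0, 0, 0, 0, 0]})

```text
clock: 2.0
tool_pos: [0.4537, -0.147, 0.213]
eef_rot: [0.064, 0.998, -0.001, -0.002]
contact_force: [-0.6, 0.4, 0.1]
opening: 1.006
finger_force: 0.0
```

Run:
```python
from h import *
go((.4575,-.1435,.119))
c=r.camera_params("wrist");im=r.snapshot("wrist")
import pickle;pickle.dump(c,open("w.pkl","wb"));cv2.imwrite("pics/w1.png",im[:,:,::-1])
```

```text
t 2.0 p [ 0.4537 -0.147   0.213 ] ytool yaw 1.4425 z [-0.004 -0.002 -1.   ]
(0.4575, -0.1435, 0.119) -> [-0.0036  0.0042  0.094 ]
```

View pics/w1.png

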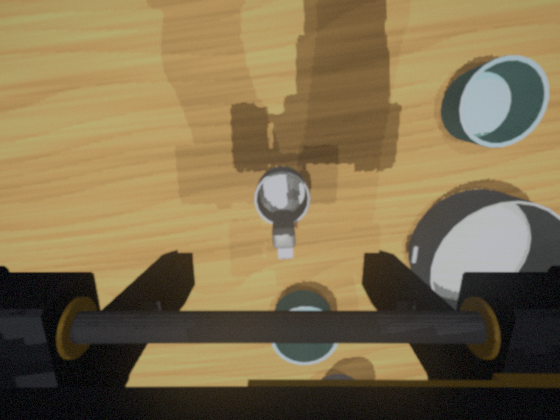

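The wrist view shows the cup at (283,195) with the hook below it at (285,250), and the fingertips at about (180,260) and (375,260). I'll compare that with the positions I expect.

Run:
```python
from h import *
import pickle
c=pickle.load(open("w.pkl","rb"))
R=cv2.Rodrigues(np.array(c["rvec"]))[0];print("cam at",-R.T@c["tvec"],"fwd",R[2])
K=np.array([[c["fx"],0,c["cx"]],[0,c["fy"],c["cy"]],[0,0,1]])
y=-.12;o=np.array([.4575,-.1435,0]);Z=Ro.from_euler("z",y)
for nm,p in dict(bar=(0,0,.158),barb=(0,0,.11),rim=(0,0,.042),rimm=(-.03,0,.042),crown=(.038,0,.093),tip=(.057,0,.062)).items():
    print(nm,cv2.projectPoints((o+Z.apply(p)).reshape(1,3),c["rvec"],c["tvec"],K,np.array([c["k1"],0,0,0]))[0].ravel().round(1))
```

Run:
```python
import cv2
im=cv2.imread("pics/w1.png")[150:280,220:360]
cv2.imwrite("pics/w1c.png",cv2.resize(im,None,fx=4,fy=4,interpolation=cv2.INTER_CUBIC))
```

```text
cam at [ 0.38146072 -0.13776042  0.35959614] fwd [ 0.27758264 -0.03882806 -0.9599168 ]
bar [284.6 236.9]
barb [283.6 216.8]
rim [282.6 198. ]
rimm [282.5 169.7]
crown [283.4 250.4]
tip [283.1 255.4]
```

View pics/w1c.png

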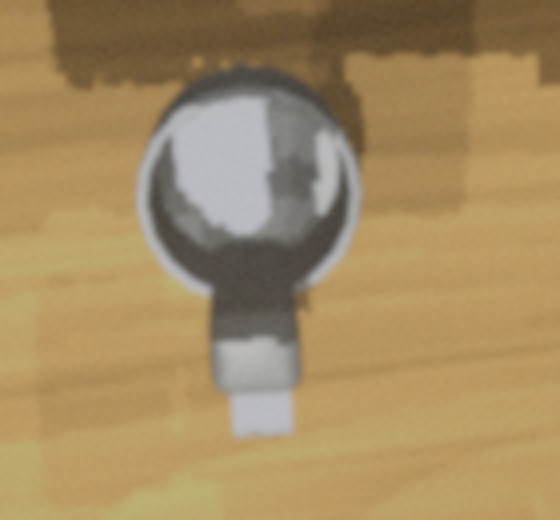

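Scaled: 0.04 m / 0.75 = 0.0533, 0.02 m / 0.75 = 0.0267.

creep_tool(offsets={"aperture":[1, 1, 1, 1], "tx":[0, 0, 0, 0], "ty":[0, 0, 0, 0], "tz":[0.0267, 0.0533, 0.0533, 0.0533], "rx":[0, 0, 0, 0], "ry":[0, 0, 0, 0], "rz":[0, 0, 0, 0]})

```text
clock: 2.45
tool_pos: [0.4557, -0.1406, 0.175]
eef_rot: [0.059, 0.998, 0.0, -0.0]
contact_force: [-0.1, -0.2, 0.7]
opening: 1.003
finger_force: 0.0
```

```bash
python3 -c "
from h import *
go((.4585,-.1435,.119))"
```

```text
t 2.45 p [ 0.4557 -0.1406  0.175 ] ytool yaw 1.4531 z [-0.     0.001 -1.   ]
(0.4585, -0.1435, 0.119) -> [-0.0032 -0.0026  0.056 ]
```

Scaled: 0.055 m / 0.75 = 0.0733, 0.04 m / 0.75 = 0.0533.

creep_tool(offsets={"aperture":[1, 1, 1, 1, 0, 0, 0, 0, 0, 0], "tx":[-0.0027, -0.0027, -0.0027, -0.0027, -0.0027, -0.0027, -0.0027, -0.0027, -0.0027, -0.0027], "ty":[-0.0027, -0.0027, -0.0027, -0.0027, -0.0027, -0.0027, -0.0027, -0.0027, -0.0027, -0.0027], "tz":[0.0267, 0.0533, 0.0733, 0.0733, 0.0733, 0.0733, 0.0733, 0.0733, 0.0733, 0.0733], "rx":[0, 0, 0, 0, 0, 0, 0, 0, 0, 0], "ry":[0, 0, 0, 0, 0, 0, 0, 0, 0, 0], "rz":[0, 0, 0, 0, 0, 0, 0, 0, 0, 0]}, clamp_n=25)

```text
clock: 3.45
tool_pos: [0.4573, -0.1442, 0.1198]
eef_rot: [0.06, 0.998, 0.0, 0.0]
contact_force: [0.4, 0.9, -0.1]
opening: 0.483
finger_force: 0.0
```

creep_tool(offsets={"aperture":[0, 0, 0], "tx":[0, 0, 0], "ty":[0, 0, 0], "tz":[0, 0, 0], "rx":[0, 0, 0], "ry":[0, 0, 0], "rz":[0, 0, 0]})

```text
clock: 3.75
tool_pos: [0.4572, -0.1441, 0.1196]
eef_rot: [0.06, 0.998, 0.0, -0.0]
contact_force: [0.2, 0.5, 0.0]
opening: 0.208
finger_force: 0.0
```

```bash
python3 -c "
from h import *
go((.4585,-.1435,.119))"
```

```text
t 3.75 p [ 0.4572 -0.1441  0.1196] ytool yaw 1.451 z [-0.  0. -1.]
(0.4585, -0.1435, 0.119) -> [-0.0012  0.0008  0.0006]
```

Scaled: -0.17 m / 0.75 = -0.2267, -0.13 m / 0.75 = -0.1733.

creep_tool(offsets={"aperture":[0, 0, 0, 0, 0, 0, 0, 0, 0, 0], "tx":[0, 0, 0, 0, 0, 0, 0, 0, 0, 0], "ty":[0, 0, 0, 0, 0, 0, 0, 0, 0, 0], "tz":[0, 0, 0, -0.0267, -0.0667, -0.12, -0.1733, -0.2267, -0.2267, -0.2267], "rx":[0, 0, 0, 0, 0, 0, 0, 0, 0, 0], "ry":[0, 0, 0, 0, 0, 0, 0, 0, 0, 0], "rz":[0, 0, 0, 0, 0, 0, 0, 0, 0, 0]})

```text
clock: 4.75
tool_pos: [0.457, -0.1443, 0.2899]
eef_rot: [0.06, 0.998, -0.0, 0.0]
contact_force: [-0.7, -0.3, -2.4]
opening: 0.179
finger_force: 24.9
```

Run:
```python
from h import *
go((.478,.2,.29),(.512,.286,.29))
cv2.imwrite("pics/s2.png",cv2.resize(r.snapshot("side")[80:300,130:400,::-1],None,fx=2.5,fy=2.5))
```

```text
t 4.75 p [ 0.457  -0.1443  0.2899] ytool yaw 1.4507 z [ 0.001 -0.    -1.   ]
(0.478, 0.2, 0.29) -> [ 2.040e-02  3.443e-01 -3.000e-04]
(0.512, 0.286, 0.29) -> [-3.100e-03  4.338e-01 -3.000e-04]
```

View pics/s2.png

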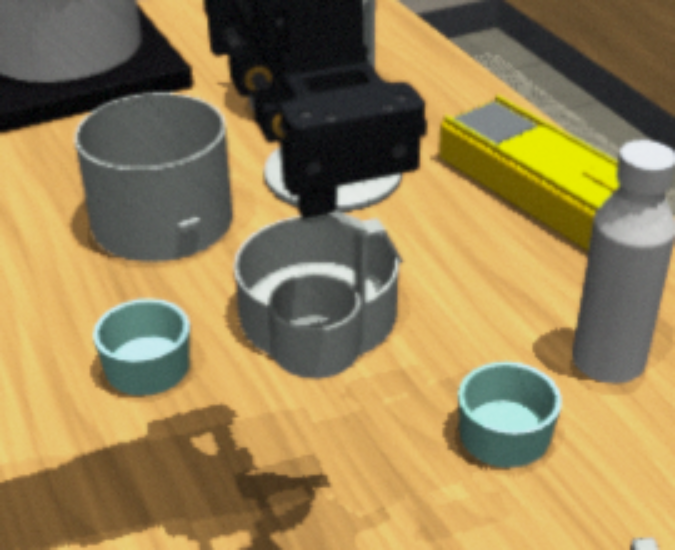

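The dipper is held upright, with its cup at crop (316,320) and the hook tip at (398,262). The opening of 15.8 mm matches the 16 mm bar, so I'll carry it over the tier.

Scaled: 0.4 m / 0.75 = 0.5333, 0.37 m / 0.75 = 0.4933.

creep_tool(offsets={"aperture":[0, 0, 0, 0, 0, 0, 0, 0, 0, 0], "tx":[0, 0, 0, 0, 0, 0, 0, 0, 0, -0.0027], "ty":[0.0267, 0.08, 0.1333, 0.1933, 0.2533, 0.3133, 0.3733, 0.44, 0.4933, 0.5333], "tz":[0, 0, 0, 0, 0, 0, 0, 0, 0, 0], "rx":[0, 0, 0, 0, 0, 0, 0, 0, 0, 0], "ry":[0, 0, 0, 0, 0, 0, 0, 0, 0, 0], "rz":[0, 0, 0, 0, 0, 0, 0, 0, 0, 0]})

```text
clock: 5.8
tool_pos: [0.5052, 0.2558, 0.2873]
eef_rot: [0.058, 0.998, -0.001, -0.002]
contact_force: [-0.4, 0.4, -1.9]
opening: 0.175
finger_force: 24.9
```

creep_tool(offsets={"aperture":[0, 0, 0, 0, 0], "tx":[0, 0, 0, 0, 0], "ty":[0.0267, 0.0453, 0.0453, 0.0453, 0.0453], "tz":[0, 0, 0, 0, 0], "rx":[0, 0, 0, 0, 0], "ry":[0, 0, 0, 0, 0], "rz":[0, 0, 0, 0, 0]})

```text
clock: 6.3
tool_pos: [0.5112, 0.2844, 0.2892]
eef_rot: [0.061, 0.998, -0.001, -0.0]
contact_force: [-0.7, -0.7, -1.9]
opening: 0.178
finger_force: 24.9
```

Run:
```python
from h import *
go((.511,.2855,.29))
s=r.snapshot("side")[60:200,140:270,::-1];t=r.snapshot("top")[195:300,70:190,::-1]
a=cv2.resize(s,None,fx=3,fy=3,interpolation=cv2.INTER_CUBIC);b=cv2.resize(t,None,fx=3,fy=3,interpolation=cv2.INTER_CUBIC)
b=cv2.copyMakeBorder(b,0,a.shape[0]-b.shape[0],0,0,0)
cv2.imwrite("pics/s3.png",np.hstack([a,b]))
```

```text
t 6.3 p [0.5112 0.2844 0.2892] ytool yaw 1.4489 z [-0.001 -0.002 -1.   ]
(0.511, 0.2855, 0.29) -> [ 0.0003  0.0011 -0.0008]
```

View pics/s3.png

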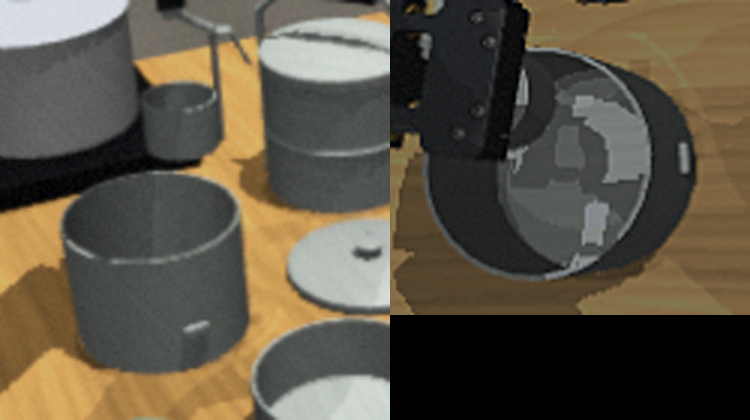

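Run:
```python
from h import *
f=lambda l,ox,oy,sx=0:[((a-sx)/3+ox-.33,b/3+oy-.33) for a,b in l]
S=lambda l:f(l,140,60); T=lambda l:f(l,70,195,390)
c=circ(onz("side",S([(62,228),(242,212),(150,261),(155,172)]),.11),.0745);print("tier side",c.x,c.fun)
t=circ(onz("top",T([(426,172),(560,48),(649,165),(537,278),(470,250),(630,105)]),.11),.0745);print("tier top",t.x,t.fun)
d=circ(onz("side",S([(143,106),(217,98),(180,125)]),.2115),.03);print("cup side",d.x,d.fun)
print("tip",onz("side",S([(250,62)]),.2315), "crown",onz("side",S([(225,30)]),.2625))
print("rel",d.x-c.x)
```

```text
tier side [0.47943324 0.29010379] [-4.59255969e-05 -3.69298467e-05 -1.12301130e-03 -1.13382483e-03]
tier top [0.47766853 0.29170352] [-0.00197957 -0.00096614 -0.00027243  0.00050684 -0.00440655 -0.00472869]
cup side [0.50630071 0.2629292 ] [0.00057771 0.00062926 0.00040153]
tip [[0.5694869 0.2744013 0.2315   ]] crown [[0.55039742 0.27249969 0.2625    ]]
rel [ 0.02686747 -0.02717459]
```

Run:
```python
from h import *
c=r.camera_params("side");K=np.array([[c["fx"],0,c["cx"]],[0,c["fy"],c["cy"]],[0,0,1]])
im=r.snapshot("side")[:,:,::-1];k=7;x0,y0,w,h=182,62,56,80
raw=cv2.resize(im[y0:y0+h,x0:x0+w],None,fx=k,fy=k,interpolation=cv2.INTER_CUBIC);ov=raw.copy()
Z=Ro.from_euler("z",-.12);o=np.array([.5122,.285,.1695])
def P(p): 
    q=cv2.projectPoints((o+Z.apply(np.atleast_2d(p))),c["rvec"],c["tvec"],K,np.array([c["k1"],0,0,0]))[0].reshape(-1,2)
    return ((q-[x0,y0]+.5)*k).astype(np.int32)
a=np.linspace(0,2*np.pi,60)
for z in(.0,.042): cv2.polylines(ov,[P(np.c_[.03*np.cos(a),.03*np.sin(a),0*a+z])],True,(0,0,255),1)
cv2.polylines(ov,[P([(.033,-.007,.042),(.033,-.007,.093),(.043,-.007,.09),(.057,-.007,.062)])],False,(0,255,0),1)
cv2.imwrite("pics/s4.png",np.hstack([raw,ov]))
```

```text
(no output)
```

View pics/s4.png

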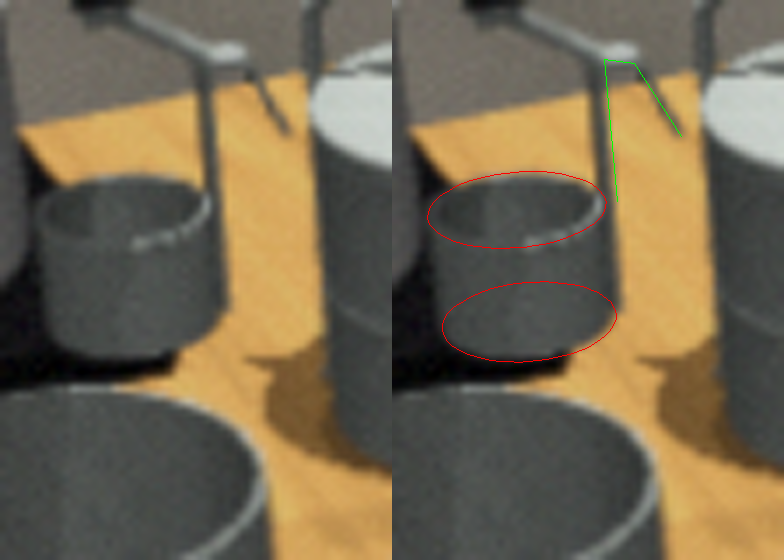

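The overlay matches the held dipper to about 1 mm: origin (0.512, 0.285, 0.1695), yaw -0.12. With the tier centre at about (0.477, 0.290), the radial offset is 35.5 mm, which centres the rim in the hook. I'll lower it.

Scaled: 0.125 m / 0.75 = 0.1667, 0.115 m / 0.75 = 0.1533.

creep_tool(offsets={"aperture":[0, 0, 0, 0, 0, 0, 0, 0, 0, 0], "tx":[0, 0, 0, 0, 0, 0, 0, 0, 0, 0], "ty":[0, 0, 0, 0, 0, 0, 0, 0, 0, 0], "tz":[0.0267, 0.0533, 0.08, 0.1, 0.12, 0.14, 0.1533, 0.1667, 0.1667, 0.1667], "rx":[0, 0, 0, 0, 0, 0, 0, 0, 0, 0], "ry":[0, 0, 0, 0, 0, 0, 0, 0, 0, 0], "rz":[0, 0, 0, 0, 0, 0, 0, 0, 0, 0]})

```text
clock: 7.45
tool_pos: [0.5113, 0.2866, 0.165]
eef_rot: [0.06, 0.998, 0.0, 0.0]
contact_force: [0.2, 0.8, -1.6]
opening: 0.174
finger_force: 24.9
```

Scaled: 0.022 m / 0.75 = 0.0293, 0.021 m / 0.75 = 0.028.

creep_tool(offsets={"aperture":[0, 0, 0, 0, 0, 0, 0, 0, 0], "tx":[0, 0, 0, 0, 0, 0, 0, 0, 0], "ty":[0, 0, 0, 0, 0, 0, 0, 0, 0], "tz":[0.0067, 0.0133, 0.02, 0.024, 0.0267, 0.028, 0.0293, 0.0293, 0.0293], "rx":[0, 0, 0, 0, 0, 0, 0, 0, 0], "ry":[0, 0, 0, 0, 0, 0, 0, 0, 0], "rz":[0, 0, 0, 0, 0, 0, 0, 0, 0]})

```text
clock: 8.35
tool_pos: [0.5112, 0.2866, 0.1428]
eef_rot: [0.06, 0.998, 0.0, 0.0]
contact_force: [-0.1, -0.2, -1.8]
opening: 0.179
finger_force: 24.9
```

Scaled: 0.002 m / 0.75 = 0.0027, 0.001 m / 0.75 = 0.0013.

creep_tool(offsets={"aperture":[0, 0, 0, 0], "tx":[0, 0, 0, 0], "ty":[0, 0, 0, 0], "tz":[0.0013, 0.0013, 0.0027, 0.0027], "rx":[0, 0, 0, 0], "ry":[0, 0, 0, 0], "rz":[0, 0, 0, 0]})

```text
clock: 8.75
tool_pos: [0.511, 0.287, 0.1414]
eef_rot: [0.06, 0.998, 0.0, 0.0]
contact_force: [-2.2, -0.4, 5.1]
opening: 0.181
finger_force: 25.0
```

creep_tool(offsets={"aperture":[0, 0, 0], "tx":[0, 0, 0], "ty":[0, 0, 0], "tz":[0.0007, 0.0013, 0.0013], "rx":[0, 0, 0], "ry":[0, 0, 0], "rz":[0, 0, 0]})

```text
clock: 9.05
tool_pos: [0.5111, 0.2872, 0.1407]
eef_rot: [0.06, 0.998, 0.001, 0.0]
contact_force: [-2.5, -0.9, 6.8]
opening: 0.177
finger_force: 25.0
```

Contact came at the expected height: TCP 0.141 m, with an upward force of about 7–9 N. I'll ease the load and let go gently.

Scaled: -0.001 m / 0.75 = -0.0013.

creep_tool(offsets={"aperture":[0, 0, 0.22, 0.3, 0.5, 0.6, 0.6, 0.6], "tx":[0, 0, 0, 0, 0, 0, 0, 0], "ty":[0, 0, 0, 0, 0, 0, 0, 0], "tz":[-0.0013, -0.0013, -0.0013, -0.0013, -0.0013, -0.0013, -0.0013, -0.0013], "rx":[0, 0, 0, 0, 0, 0, 0, 0], "ry":[0, 0, 0, 0, 0, 0, 0, 0], "rz":[0, 0, 0, 0, 0, 0, 0, 0]}, clamp_n=5)

```text
clock: 9.85
tool_pos: [0.5111, 0.2865, 0.1407]
eef_rot: [0.06, 0.998, 0.0, 0.0]
contact_force: [-0.6, -0.1, 0.2]
opening: 0.594
finger_force: 0.0
```

creep_tool(offsets={"aperture":[0.6, 0.6, 0.6, 0.6, 0.6, 0.6, 0.6, 0.6, 0.6, 0.6], "tx":[0, 0, 0, 0, 0, 0, 0, 0, 0, 0], "ty":[0, 0, 0, 0, 0, 0, 0, 0, 0, 0], "tz":[-0.0067, -0.02, -0.04, -0.0667, -0.1067, -0.16, -0.2133, -0.2133, -0.2133, -0.2133], "rx":[0, 0, 0, 0, 0, 0, 0, 0, 0, 0], "ry":[0, 0, 0, 0, 0, 0, 0, 0, 0, 0], "rz":[0, 0, 0, 0, 0, 0, 0, 0, 0, 0]})

```text
clock: 10.85
tool_pos: [0.5105, 0.2859, 0.2999]
eef_rot: [0.06, 0.998, -0.001, -0.001]
contact_force: [-1.0, -0.5, 0.2]
opening: 0.6
finger_force: 0.0
```

Run:
```python
from h import *
a=cv2.resize(r.snapshot("side")[60:200,140:260,::-1],None,fx=3,fy=3,interpolation=cv2.INTER_CUBIC);b=cv2.resize(r.snapshot("top")[180:300,60:190,::-1],None,fx=3,fy=3,interpolation=cv2.INTER_CUBIC)
b=cv2.copyMakeBorder(b,0,a.shape[0]-b.shape[0],0,0,0)
cv2.imwrite("pics/s5.png",np.hstack([a,b]))
```

```text
(no output)
```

View pics/s5.png

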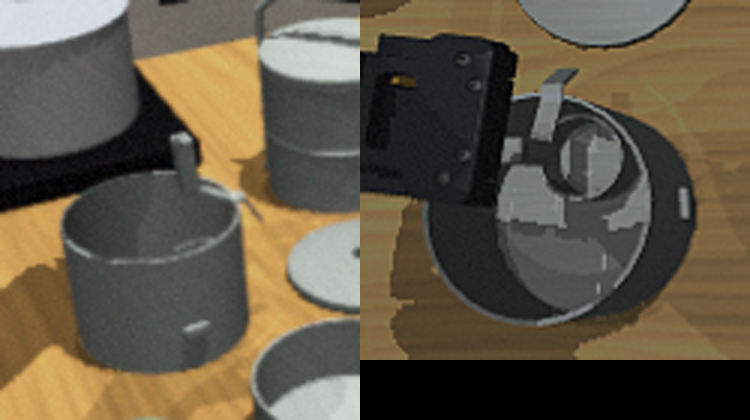

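The picture shows the hook over the far rim at side (235,198), the cup inside and the tier at the same pixels as before. I'll check the lean from the bar top, side (181,138), and confirm it's still.

creep_tool(offsets={"aperture":[0.6, 0.6, 0.6, 0.6, 0.6], "tx":[0, 0, 0, 0, 0], "ty":[0, 0, 0, 0, 0], "tz":[0, 0, 0, 0, 0], "rx":[0, 0, 0, 0, 0], "ry":[0, 0, 0, 0, 0], "rz":[0, 0, 0, 0, 0]}, quiet=true)

```text
ok
```

Run:
```python
from h import *
f=lambda a,b:[(a/3+140-.33,b/3+60-.33)]
print("bar",onz("side",f(181,138),.18),"crown",onz("side",f(237,198),.115))
a=r.snapshot("side").astype(int)
for i in range(8): b=r.snapshot("side").astype(int)
print(np.abs(a-b)[90:150,180:240].max(), np.abs(a-b)[90:150,180:240].mean())
```

```text
bar [[0.50679476 0.27461666 0.18      ]] crown [[0.54881379 0.27386833 0.115     ]]
15 2.288425925925926
```

The lean is about 5°, under the 17° limit, and nothing is moving.

```bash
python3 -c "
from plant import r
print(r.finish_job())"
```

```text
the job is handed in; nothing more can be done
None
```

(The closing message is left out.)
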